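# Lock the parts bin home with a ball-lock pin

### The job

On this pit table, slide the grey parts bin fully home on its track, then take the ball-lock pin out of the stand, squeezing its two side buttons, pass it gently through the hole in the bin's loose tongue and on through the hole in the fixed lug below until its collar sits on the tongue, and let go so that the buttons spring out and the balls lock it there. Feel your way with light forces, never pressing on the bin, tongue or lug with more than 40 N, and leave the other parts where they are.

Things in the scene. Friction and masses are not known exactly. Their poses are not given: they have to be found in the camera images.
- station: fixed bin station; origin on the table right under the lug hole; x = the way the bin goes home (away from the robot), y to its left, z up. Base plate 8 high; the bin runs at y -195 to -85 mm; a black riser with a magnetic strip on its front edge (wrench and driver fixed on it) spans x 62 to 165, y -218 to +38, 108 mm high
- lug_hole (a point): centre of the upper rim of the hole in the fixed aluminium lug, a 60 x 44 x 10 mm plate, its top 35 mm above the table; axes as the station. Vertical round hole 13.5 mm wide, right through, 17 mm of free space below. When the bin is home its tongue lies over the lug
- tongue_guide (a point): top centre of the guide on the bin's left side (54 mm above the table, 18 mm along y), axes as the station. Out of it to +y reaches the tongue: 8 mm steel plate, 44 x 44, top 45 mm above the table (2 mm gap over the lug). Its round 13.5 mm hole lies 77 mm to +y of this point, but the tongue floats up to 9 mm either way along y, unmeasured: find it by sight or feel
- bin (a joint): how far the bin is out, m: 0 = fully home at its stop, grows towards the robot, at most 0.08; 2.5 N of friction, stays where left. Home, the tongue hole is level with the lug hole along the station's x, but usually off by some mm along y; the tongue slides at about 2 N and stays where left, so the pin's foot, once in its hole, can carry it over the lug hole
- bin_front (a point): middle of the outer front face of the grey plastic bin (open box 150 x 110 x 37 mm, underside 10 and rim 47 mm above the table, this point 28.5); axes as the station: the face is square to x, push it along +x to close. When home this point is at x -50, y -140 mm of the station
- pin_head (a point): centre of the ball-lock pin's head; z up along its axis, y the line of its two buttons. Aluminium block 22 (x) by 24 (y), from 22 mm below to 16 mm above this point; a square 16 mm dark steel button stands 5 mm out of each y face at this height (34 mm over both). Collar 24 mm across, 4 thick, underside 26 mm below this point. Fully in, collar on the tongue, this point is 71 mm above the table
- pin_foot (a point): end of the pin's shank, 58 mm below the head's centre, axes as the head. Shank 12 mm thick, 32 mm long below the collar, foot tapered to 9 mm over its last 4 mm. A ball on each side, 7 mm above the foot in line with the buttons, stands 3 mm out and moves in with its button; pin about 110 g
- pin: the ball-lock pin; origin on its axis at the collar's underside, axes as the head. A firm grip (20 to 40 N) along y presses both buttons in (3 N rising to 7 N each) and draws the balls in, so the pin passes the holes; with buttons out it passes neither way. Fully in, the balls are below the lug and spring out when let go
- button_a (a joint): how far the button on the +y side of the pin is pressed in, m: 0 = out, 0.004 = at its stop (3 mm frees the pin); its ball is drawn in as much
- button_b (a joint): the same for the button on the -y side
- stand_top (a point): middle of the top of the fixed black plastic pin stand, 60 (x) x 160 (y) mm, 45 mm high; two 19.5 mm pockets 45 mm either side of this point along y; the ball-lock pin hangs by its collar in one, the plain thumb pin in the other (either way round), both upright and turned at random; lift straight up by at least 35 mm to clear
- thumb_pin: bystander: plain round steel pin without buttons, spool-shaped 26 mm head 32 mm high above the stand, in the other pocket; origin at its collar's underside
- heat_sink: bystander: gold finned heat sink 40 x 44 x 26 on the riser; origin at underside
- servo_saver: bystander: small red plastic servo saver, about 47 x 45 x 16, on the riser; origin at underside
- bumper: bystander: black rubber bumper, 28 wide, about 110 long (y), 22 high, ends bent back; origin at underside
- tyre: bystander: tyre on a white wheel, 70 across, 30 high, lying flat; origin at underside
- oil_bottle: bystander: clear bottle 36 across, 85 high, upright; origin at underside
- hex_driver: bystander: driver 160 long lying along its x; origin at its underside

How it is judged:
By the outcome, as a careful person would: the job done as asked, in the order asked, and still so for the second after the job is handed in, with the robot touching nothing.
It also fails if it takes over 72 s, if anything falls off the work surface, if the arm or the gripper's body presses on something with over 40 N, if the wrist force passes 120 N, or if a joint passes its speed limit or range.

### The arm

A 7-joint arm with a two-finger parallel gripper is mounted at the origin on the work surface. World frame = base frame: x ahead of the robot, y to its left, z up, the work surface at z = 0. Lengths are in m, angles in rad, forces in N, time in s.
With the tool pointing down it reaches from about 0.4 to 0.85 m from the base axis. Payload 10.4 kg.
Tool frame: the origin (TCP) lies midway between the tips of the shut fingers; the grasp point (between the pads) lies 19 mm behind it; z points along the fingers, x is the direction in which the jaws open and shut, and the axes are right-handed (so a half turn about z gives the same grasp; the last joint's range is limited). The gripper opens to 85 mm and grips with 20 to 120 N. Pads are 22 mm wide; open, the fingers measure 114 mm over their backs; the gripper's body (76 mm by 85 mm) begins 54 mm behind the grasp point. The pads swing forward as they close: fully open they stand 13 mm farther back than shut.
Start: joints at [1.12, 0.332, -0.065, 1.46, 0.022, 1.35, -0.088], TCP at [0.259, -0.569, 0.231] pointing down, gripper open.
Joint ranges: [-2.6, 2.6], [-0.5, 2.12], [-1.47, 1.34], [0.16, 2.42], [-1.27, 4.41], [0.06, 2.06], [-2.6, 2.6]. Speed limits (rad/s): [2.22, 2.22, 2.79, 2.79, 3.14, 3.14, 3.14].

### API

Orientations are given as a unit quaternion [x, y, z, w].
In Python, from workcell import manip, cams gives the robot as it stands.
- The arm moves only by the tool move_arm, never from a script. Its argument "moves" is a list of rows, each a list of 7 numbers: the turn, a rotation vector about the tool's x, y, z in degrees, then the shift along the tool's x, y, z in m, then the finger opening in m, from 0 to 0.0854. A call has 1 to 10 rows; each row is the pose to reach, as a shift and turn from the pose commanded when the call began, along the tool's axes at that moment; what a row does not reach only later rows make up. A row lasts 1/10 s, in which the tool goes at most 50 mm and 8.59 degrees, less where a joint would pass 70% of its speed; a pose out of reach is approached as far as the arm can. A call with a gripper value outside its range is refused whole. The fingers move at their own pace and stop on an object; "grip_force" is the grip in N (left out, the last holds). Time passes only in rows, so rows that repeat a pose let the fingers close. It gives the time, the measured TCP pose, the force and the opening at its end, in the units of the state.
- manip.get_obs(): the state, without advancing time (a new reading comes with each control period).
- cams.camera(name): name is "scene" or "side" or "wrist"; returns the picture (400x640x3 uint8, red, green, blue); there is no depth.
- cams.camera_params(name): a dict with "fx", "fy", "cx", "cy" (pixels), "xyz" and "rotation" of the camera in the world. Camera axes: x right, y up, looking along -z (the intrinsics and any distortion apply to the point x, -y, -z); pixel columns grow to the right and rows downward; lengths in m; the calibration is good to about 2 mm. A picture is of the moment at which its call begins: read the wrist's pose just before it. camera_params takes no time and is no camera call; for the wrist camera it gives the pose at the moment of the call.
- manip.hand_in(): hands the job in, once; it reports no verdict.
The state is a dict: "clock": time; "joint_pos": joint angles; "joint_velocities": joint speeds; "tau": joint torques, N m; "position": TCP position; "ee_rot": TCP orientation; "ft_force": force on the tool from outside, world axes, zero at the start; "torque": the same for the moment, N m; "grip_width": opening from 0.0 (shut) to 1.0 (fully open).
Only numpy, scipy, OpenCV 4.12 (cv2) and the standard library are available. Lean on these libraries where they do the work, as an engineer would, in place of code of your own. Each camera call takes 0.05 s, during which the arm holds its last target. There are 200 camera calls.

## Working session

There is one attempt and no reset: what is moved stays moved. The work goes in short steps, Python scripts to look and compute and a tool call to move; the robot and the scene stay as the last step left them, time stands still between calls to the robot, and variables do not carry over. Pictures are saved under pics/ and viewed, about 8 in all and at most 12, crops included, and the job is handed in when it is done.

Besides the shell and the picture viewer there is one more tool, called after "Request:" in YAML: its name, and indented under it one key for each argument. move_arm: Moves the arm, as the interface text tells. Its arguments: {"type":"object","properties":{"moves":{"type":"array","items":{"type":"array","items":{"type":"number"}}},"grip_force":{"type":"number"}},"required":["moves"]}

```bash
ls; mkdir -p pics; cat > h.py <<'E'
import numpy as np, cv2
from workcell import manip, cams
def shot(n,f):
    p=cams.camera_params(n); im=cams.camera(n); cv2.imwrite('pics/'+f,im[:,:,::-1]); return im,p
def ray(p,u,v):
    d=np.array([(u-p['cx'])/p['fx'],-(v-p['cy'])/p['fy'],-1.]); R=np.array(p['rotation'])
    return np.array(p['xyz']),R@d
def onz(p,u,v,z):
    o,d=ray(p,u,v); return o+d*(z-o[2])/d[2]
def proj(p,X):
    c=np.array(p['rotation']).T@(np.array(X)-p['xyz']); return p['cx']-p['fx']*c[0]/c[2], p['cy']+p['fy']*c[1]/c[2]
E
python3 - <<'E'
from h import *
for n in ('scene','side'):
    im,p=shot(n,n+'1.png'); print(n,p)
print(manip.get_obs())
E
```

```text
pics
scene {'fx': 502.48947368853777, 'fy': 502.48947368853777, 'cx': 311.9816851440828, 'cy': 203.10269285932853, 'xyz': array([ 1.16743463, -0.14703407,  0.96417378]), 'rotation': array([0.23205163, 0.18824484, 0.59769579, 0.74395945])}
side {'fx': 375.2996079093446, 'fy': 375.2996079093446, 'cx': 318.4577567118523, 'cy': 206.25005426548836, 'xyz': array([0.29037097, 0.4385551 , 0.71432246]), 'rotation': array([-0.09479186,  0.34167938,  0.89903582, -0.25691301])}
{'clock': 0.1, 'joint_pos': array([ 1.12040853,  0.33283821, -0.06468875,  1.46082292,  0.0216096 ,
        1.34988224, -0.08850232]), 'joint_velocities': array([ 0.00118919, -0.00107503, -0.00141339, -0.00198791, -0.00024528,
        0.00154378,  0.0021294 ]), 'tau': array([ 1.52473520e-03, -6.26749706e+01,  4.94551531e-02, -3.92425632e+01,
        1.63640612e-02,  7.03748345e-03, -1.57548044e-05]), 'position': array([ 0.25914557, -0.56839664,  0.23059344]), 'ee_rot': array([ 8.41090178e-01, -5.40894555e-01, -5.45192907e-04, -3.10749227e-04]), 'ft_force': array([ 0.53663411,  0.49448556, -0.25165769]), 'torque': array([-0.01528007, -0.01941714, -0.04537103]), 'grip_width': 1.0041987739822669}
```

View pics/scene1.png

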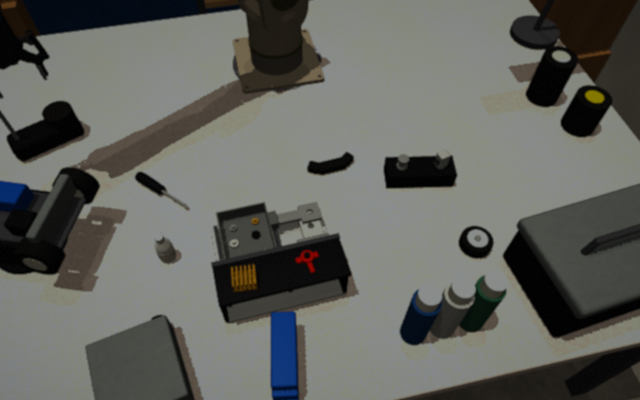

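View pics/side1.png

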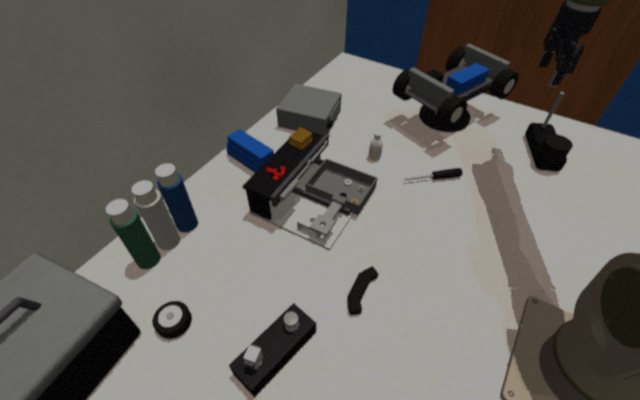

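The scene view shows the station at about (280,250), the stand at (420,170) and the bumper at (330,163). In the side view, the square-headed pin is at (253,356) and the round one at (291,320). I'll enlarge both.

```bash
cat >> h.py <<'E'
from scipy.spatial.transform import Rotation as Ro
_cp=cams.camera_params
def _P(n):
    p=dict(_cp(n)); p['rotation']=Ro.from_quat(p['rotation']).as_matrix(); return p
cams.camera_params=_P
E
python3 - <<'E'
from h import *
a=cv2.imread('pics/scene1.png'); b=cv2.imread('pics/side1.png')
g=lambda c,s:cv2.resize(np.clip(c.astype(float)*1.7,0,255).astype('uint8'),s,interpolation=cv2.INTER_CUBIC)
A=g(a[195:315,205:355],(500,400)); B=g(a[140:200,375:465],(300,200)); C=g(b[120:260,240:390],(429,400)) 
D=g(b[300:400,225:325],(300,300))
o=np.zeros((600,800,3),'uint8'); o[:400,:500]=A; o[400:,:300]=B; o[200:500,500:]=D
o[:200,500:]=g(b[150:250,240:390],(300,200))
cv2.imwrite('pics/crop1.png',o)
p=cams.camera_params('scene'); q=cams.camera_params('side')
for n,u,v,z in [('pinL',403,157,.06),('pinR',443,157,.06),('binfrontL',217,213,.047),('binfrontR',268,204,.047),('tonguehole',309,211,.045)]: print(n,onz(p,u,v,z))
for n,u,v,z in [('sq',252,356,.065),('rd',291,320,.065)]: print(n,onz(q,u,v,z))
E
```

```text
pinL [0.47169719 0.22125723 0.06      ]
pinR [0.49196048 0.31247235 0.06      ]
binfrontL [ 0.52568314 -0.2218388   0.047     ]
binfrontR [ 0.52620344 -0.1086131   0.047     ]
tonguehole [ 0.56287714 -0.02343673  0.045     ]
sq [0.50683949 0.29818518 0.065     ]
rd [0.48711676 0.2096861  0.065     ]
```

View pics/crop1.png

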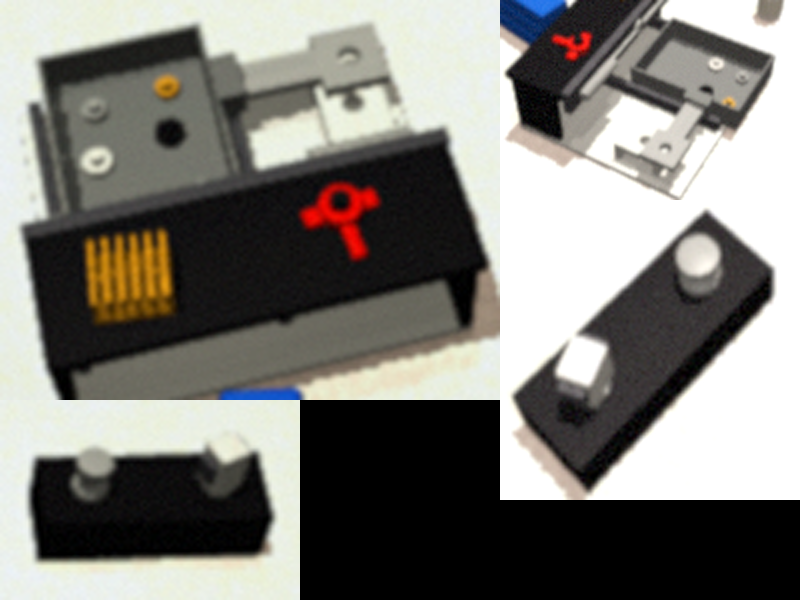

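The square ball-lock pin is in the +y pocket, near (0.50, 0.305). The tongue hole is at about scene pixel (309,212), the lug hole at (311.5,226), and the bin is roughly 15–25 mm out. I'll check the wrist camera offset and then go to the station.

```bash
python3 - <<'E'
from h import *
p=cams.camera_params('scene'); q=cams.camera_params('side');w=cams.camera_params('wrist')
print(onz(p,311.5,225.9,.035),onz(p,309.4,212.1,.045),onz(p,217,213.6,.047),onz(p,264.5,204,.047))
for a in ((.1,.1),(149.,.1)): pass
print('riser far edge?',onz(p,212,264,.108),onz(p,339,236,.108))
o=manip.get_obs(); R=Ro.from_quat(o['ee_rot']).as_matrix()
print(R.round(3)); print('cam in tool',R.T@(w['xyz']-o['position']),(R.T@w['rotation']).round(3),w['fx'])
t=np.array([.43,-.12,.28]); print('tool shift',R.T@(t-o['position']))
E
```

```text
[ 0.59575566 -0.0250413   0.035     ] [ 0.56591549 -0.02319352  0.045     ] [ 0.52726242 -0.22201147  0.047     ] [ 0.52452097 -0.11620103  0.047     ]
riser far edge? [ 0.68355337 -0.23903534  0.108     ] [0.6755676  0.01357322 0.108     ]
[[ 0.415 -0.91  -0.001]
 [-0.91  -0.415  0.001]
 [-0.001  0.    -1.   ]]
cam in tool [ 0.00031793 -0.06931601 -0.14260762] [[ 1.     0.001 -0.001]
 [ 0.    -0.961 -0.277]
 [-0.001  0.277 -0.961]] 276.4479360951821
tool shift [-0.33716826 -0.34147866 -0.04900693]
```

Request:
move_arm:
  moves:
    - [0,0,24.5,-0.319,-0.476,-0.02,0.085]
    - [0,0,24.5,-0.319,-0.476,-0.02,0.085]
    - [0,0,24.5,-0.319,-0.476,-0.02,0.085]
    - [0,0,24.5,-0.319,-0.476,-0.02,0.085]
    - [0,0,24.5,-0.319,-0.476,-0.02,0.085]
    - [0,0,24.5,-0.319,-0.476,-0.02,0.085]
    - [0,0,24.5,-0.319,-0.476,-0.02,0.0]
    - [0,0,24.5,-0.319,-0.476,-0.02,0.0]
    - [0,0,24.5,-0.319,-0.476,-0.02,0.0]
    - [0,0,24.5,-0.319,-0.476,-0.02,0.0]

```text
clock: 1.1
position: [0.5209, -0.1434, 0.2486]
ee_rot: [-0.707, 0.707, -0.0, -0.0]
ft_force: [0.4, -0.6, -0.5]
grip_width: 0.329
```

Request:
move_arm:
  moves:
    - [0,0,0,0,0,0,0]
    - [0,0,0,0,0,0,0]
    - [0,0,0,0,0,0,0]
    - [0,0,0,0,0,0,0]

```text
clock: 1.5
position: [0.5198, -0.1467, 0.2485]
ee_rot: [-0.706, 0.708, 0.0, -0.0]
ft_force: [0.4, 0.0, 0.6]
grip_width: -0.0
```

```bash
python3 - <<'E'
from h import *
im,p=shot('wrist','w1.png'); import pickle; pickle.dump(p,open('w1.p','wb'))
print(p['xyz'],manip.get_obs()['position'],manip.get_obs()['joint_pos'])
cv2.imwrite('pics/w1b.png',cv2.resize(np.clip(im[:,:,::-1].astype(float)*1.6,0,255).astype('uint8'),(800,500),interpolation=cv2.INTER_CUBIC))
E
```

```text
[ 0.5893936  -0.14751412  0.39107421] [ 0.51989713 -0.14655057  0.24860407] [ 0.5314996   0.1599586  -0.37997695  1.64461372  0.06097758  1.34883509
 -1.43032106]
```

View pics/w1b.png

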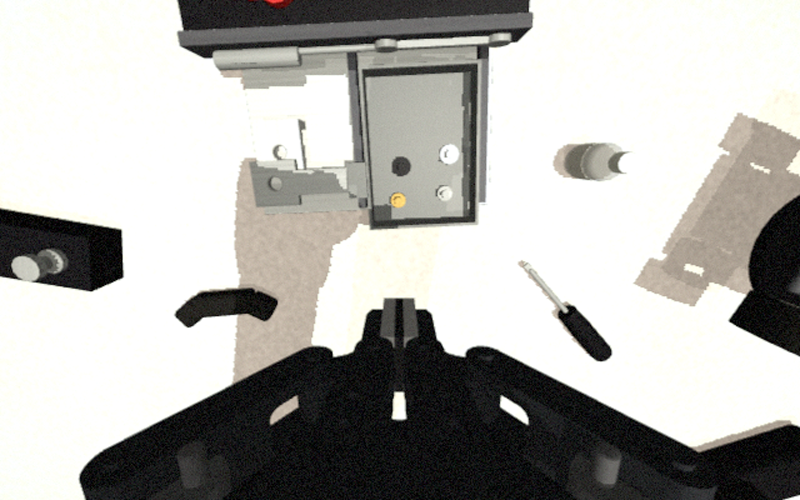

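The wrist view shows the lug hole at (224,122) in native pixels, the tongue hole at (220,146), and the bin's front rim from (296,183) to (380,178).

```bash
python3 - <<'E'
from h import *
import pickle; p=pickle.load(open('w1.p','rb'))
im=cv2.imread('pics/w1.png')
for n,u,v,z in [('lug',224,121.5,.035),('tongue',220,146.4,.045),('bfL',296,183.2,.047),('bfR',380,178.4,.047),('bbL',290.5,56,.047),('riserL',145,35,.1),('riserR',424,24,.1),('plateBL',212,166,.008)]: print(n,onz(p,u,v,z).round(4))
c=cv2.resize(np.clip(im[90:190,195:300].astype(float)*1.3,0,255).astype('uint8'),(630,600),interpolation=cv2.INTER_CUBIC)
cv2.imwrite('pics/w1c.png',c)
E
```

```text
lug [ 0.5929 -0.0308  0.035 ]
tongue [ 0.5635 -0.0263  0.045 ]
bfL [ 0.5175 -0.1187  0.047 ]
bfR [ 0.5234 -0.2248  0.047 ]
bbL [ 0.663  -0.1162  0.047 ]
riserL [0.6696 0.0139 0.1   ]
riserR [ 0.678  -0.2451  0.1   ]
plateBL [5.34e-01 5.00e-04 8.00e-03]
```

View pics/w1c.png

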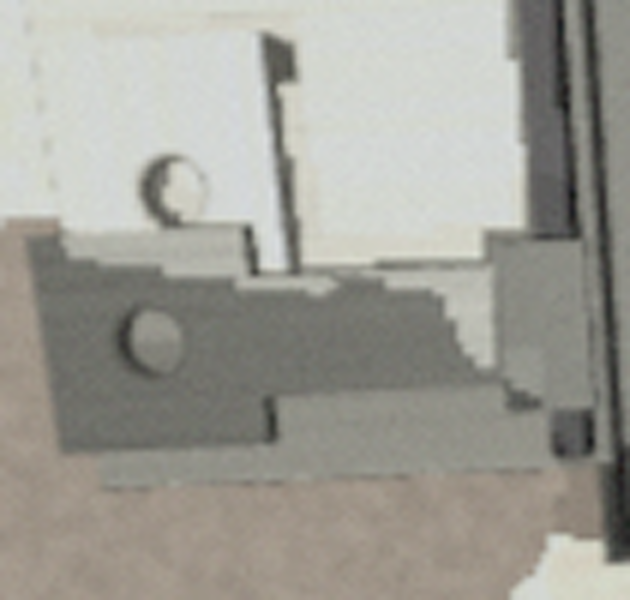

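Request:
move_arm:
  moves:
    - [0,0,-1.8,0.027,0.04,0.05,0]
    - [0,0,-1.8,0.027,0.04,0.1,0]
    - [0,0,-1.8,0.027,0.04,0.15,0]
    - [0,0,-1.8,0.027,0.04,0.19,0]
    - [0,0,-1.8,0.027,0.04,0.22,0]
    - [0,0,-1.8,0.027,0.04,0.22,0]
    - [0,0,-1.8,0.027,0.04,0.22,0]

```text
clock: 2.25
position: [0.4806, -0.1728, 0.0295]
ee_rot: [0.718, -0.696, -0.0, -0.0]
ft_force: [-0.4, -0.4, 0.3]
grip_width: -0.003
```

Request:
move_arm:
  moves:
    - [0,0,0,0,-0.008,0,0]
    - [0,0,0,0,-0.016,0,0]
    - [0,0,0,0,-0.024,0,0]
    - [0,0,0,0,-0.03,0,0]
    - [0,0,0,0,-0.034,0,0]
    - [0,0,0,0,-0.038,0,0]
    - [0,0,0,0,-0.042,0,0]
    - [0,0,0,0,-0.046,0,0]

```text
clock: 3.05
position: [0.5265, -0.1707, 0.0286]
ee_rot: [0.718, -0.696, -0.0, 0.0]
ft_force: [-2.4, 1.2, 0.5]
grip_width: 0.001
```

Request:
move_arm:
  moves:
    - [0,0,0,0,-0.001,0,0]
    - [0,0,0,0,-0.002,0,0]
    - [0,0,0,0,-0.003,0,0]
    - [0,0,0,0,-0.004,0,0]
    - [0,0,0,0,-0.005,0,0]
    - [0,0,0,0,-0.006,0,0]

```text
clock: 3.65
position: [0.5324, -0.1705, 0.0286]
ee_rot: [0.718, -0.696, -0.0, 0.0]
ft_force: [-2.9, 2.1, 0.2]
grip_width: -0.001
```

Request:
move_arm:
  moves:
    - [0,0,0,0,-0.001,0,0]
    - [0,0,0,0,-0.002,0,0]
    - [0,0,0,0,-0.003,0,0]

```text
clock: 3.95
position: [0.5354, -0.1705, 0.0286]
ee_rot: [0.718, -0.696, -0.0, 0.0]
ft_force: [-2.2, 1.3, 0.8]
grip_width: 0.003
```

Request:
move_arm:
  moves:
    - [0,0,0,0,-0.001,0,0]
    - [0,0,0,0,-0.002,0,0]

```text
clock: 4.15
position: [0.5375, -0.1705, 0.0286]
ee_rot: [0.718, -0.696, -0.0, 0.0]
ft_force: [-2.1, 2.8, 0.8]
grip_width: 0.004
```

Request:
move_arm:
  moves:
    - [0,0,0,0,-0.001,0,0]
    - [0,0,0,0,-0.002,0,0]

```text
clock: 4.35
position: [0.5388, -0.1704, 0.0286]
ee_rot: [0.718, -0.696, -0.001, 0.001]
ft_force: [-10.7, 2.1, 6.6]
grip_width: 0.0
```

Request:
move_arm:
  moves:
    - [0,0,0,0,-0.001,0,0]

```text
clock: 4.45
position: [0.5388, -0.1705, 0.0285]
ee_rot: [0.718, -0.696, -0.001, 0.001]
ft_force: [-13.9, 2.4, 10.5]
grip_width: -0.003
```

Request:
move_arm:
  moves:
    - [0,0,0,0,0.01,0,0]
    - [0,0,0,0,0.01,-0.05,0]
    - [0,0,0,0,0,-0.1,0]
    - [0,0,0,-0.045,-0.02,-0.15,0]
    - [0,0,0,-0.095,-0.045,-0.15,0]
    - [0,0,0,-0.143,-0.065,-0.15,0]
    - [0,0,0,-0.143,-0.065,-0.15,0]
    - [0,0,0,-0.143,-0.065,-0.15,0]
    - [0,0,0,-0.143,-0.065,-0.15,0]

```text
clock: 5.35
position: [0.6011, -0.0258, 0.1788]
ee_rot: [0.718, -0.696, 0.001, -0.0]
ft_force: [-0.3, -1.0, 0.1]
grip_width: -0.001
```

```bash
python3 - <<'E'
from h import *
im,p=shot('wrist','w2.png'); import pickle; pickle.dump(p,open('w2.p','wb'))
print(p['xyz'],manip.get_obs()['position'])
L=np.array([.5929,-.0308,.035]);u,v=proj(p,L);print(u,v)
u0,v0=int(u)-64,int(v)-48
print(u0,v0)
c=cv2.resize(im[v0:v0+120,u0:u0+160,::-1],(800,600),interpolation=cv2.INTER_CUBIC)
cv2.imwrite('pics/w2c.png',np.clip(c.astype(float)*1.3,0,255).astype('uint8'))
E
```

```text
[ 0.67045663 -0.02416376  0.3214803 ] [ 0.60086277 -0.02695496  0.17867709]
322.4229192483082 199.92483465027772
258 151
```

View pics/w2c.png

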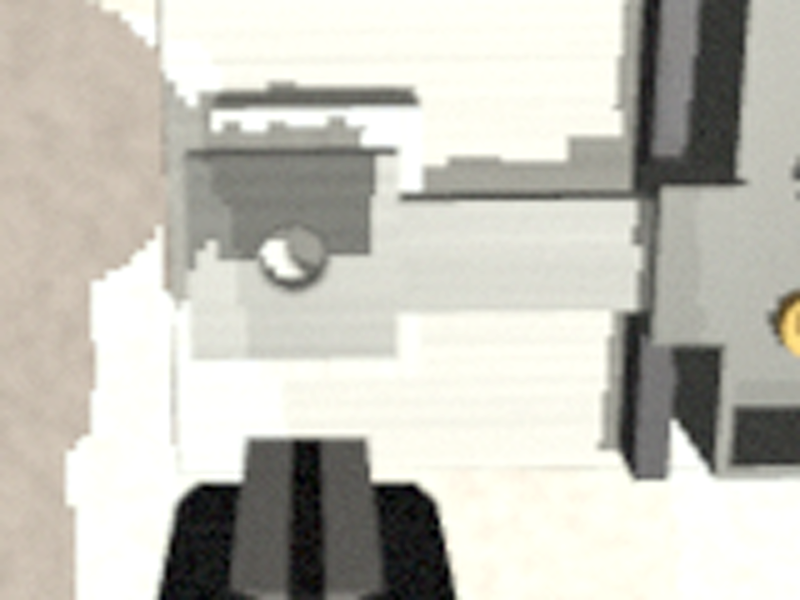

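```bash
python3 - <<'E'
from h import *
import pickle; p=pickle.load(open('w2.p','rb'))
print('tongue hole',onz(p,316.8,202.2,.045))
print('tongue left/right edge',onz(p,258+190/5,151+250/5,.045),onz(p,258+398/5,151+330/5,.045), 'lug L?',onz(p,258+207/5,151+97/5,.035),onz(p,258+416/5,151+95/5,.035))
w=p; o=manip.get_obs(); R=Ro.from_quat(o['ee_rot']).as_matrix(); print(o['joint_pos'][6])
t=np.array([.45,.30,.25]); print(R.T@(t-o['position']))
E
```

```text
tongue hole [ 0.59297858 -0.02481691  0.045     ]
tongue left/right edge [ 0.59359868 -0.0032157   0.045     ] [ 0.57745619 -0.04722446  0.045     ] lug L? [ 0.62400192 -0.00570857  0.035     ] [ 0.62578391 -0.04921775  0.035     ]
-1.6809728267861255
[-0.33128989  0.1408697  -0.07175523]
```

Request:
move_arm:
  moves:
    - [0,0,0,-0.33,0.081,-0.02,0]
    - [0,0,0,-0.33,0.081,-0.02,0]
    - [0,0,0,-0.33,0.081,-0.02,0]
    - [0,0,0,-0.33,0.081,-0.02,0]
    - [0,0,0,-0.33,0.081,-0.02,0.0]
    - [0,0,0,-0.33,0.081,-0.02,0.0]
    - [0,0,0,-0.33,0.081,-0.02,0.0]
    - [0,0,0,-0.33,0.081,-0.02,0.0]
    - [0,0,0,-0.33,0.081,-0.02,0.0]
    - [0,0,0,-0.33,0.081,-0.02,0.0]

```text
clock: 6.4
position: [0.5107, 0.2994, 0.1984]
ee_rot: [0.717, -0.697, 0.001, 0.0]
ft_force: [0.4, -0.2, 0.1]
grip_width: -0.003
```

```bash
python3 - <<'E'
from h import *
im,p=shot('wrist','w3.png'); import pickle; pickle.dump(p,open('w3.p','wb'))
print(p['xyz'],manip.get_obs()['position'],manip.get_obs()['joint_pos'])
u,v=proj(p,[.50,.305,.075]);print(u,v)
u0,v0=int(u)-60,int(v)-45
print(u0,v0)
c=cv2.resize(im[v0:v0+90,u0:u0+120,::-1],(800,600),interpolation=cv2.INTER_CUBIC)
cv2.imwrite('pics/w3c.png',np.clip(c.astype(float)*1.2,0,255).astype('uint8'))
E
```

```text
[0.58015475 0.30083445 0.34103741] [0.51070081 0.29935445 0.19842788] [-0.11988068  0.34032196 -0.60322343  1.57162017  0.1994612   1.29206946
 -2.29425724]
312.00408006424857 207.25817470998643
252 162
```

View pics/w3c.png

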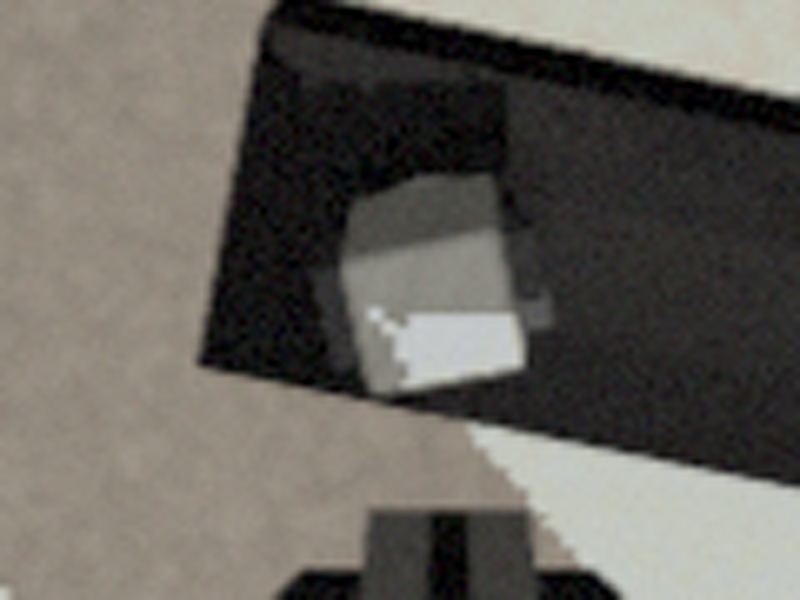

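The head's top face is centred at about (317,209), with the buttons on the left and right. The jaw axis needs a turn of roughly -11° about tool z.

```bash
python3 - <<'E'
from h import *
import pickle; p=pickle.load(open('w3.p','rb'))
C=np.array([onz(p,252+a/6.667,162+b/6.667,.087) for a,b in [(342,262),(500,230),(526,366),(375,396)]])
print(C.round(4), 'sizes',np.linalg.norm(C[0]-C[1]),np.linalg.norm(C[1]-C[2]))
c=C.mean(0); o=manip.get_obs(); R=Ro.from_quat(o['ee_rot']).as_matrix()
a=R.T@((C[1]+C[2]-C[0]-C[3])/2); b=R.T@((C[3]+C[2]-C[0]-C[1])/2)
print('centre',c,'ang',np.degrees(np.arctan2(a[1],a[0])),np.degrees(np.arctan2(-b[0],b[1])))
t=c.copy(); t[2]=.071-.019; print('shift',R.T@(t-o['position']))
E
```

```text
[[0.5093 0.3132 0.087 ]
 [0.5147 0.2908 0.087 ]
 [0.4944 0.2863 0.087 ]
 [0.4891 0.3082 0.087 ]] sizes 0.02304694338369722 0.020797715947879387
centre [0.50187135 0.29963004 0.087     ] ang -11.80088238850131 -11.705177298119278
shift [-0.00069939  0.0088676   0.14642416]
```

Request:
move_arm:
  grip_force: 30
  moves:
    - [0,0,-6,0,0.005,0,0.06]
    - [0,0,-11.8,-0.0005,0.009,0.03,0.06]
    - [0,0,-11.8,-0.0005,0.009,0.03,0.06]
    - [0,0,-11.8,-0.0005,0.009,0.03,0.06]
    - [0,0,-11.8,-0.0005,0.009,0.06,0.06]
    - [0,0,-11.8,-0.0005,0.009,0.09,0.06]
    - [0,0,-11.8,-0.0005,0.009,0.12,0.06]
    - [0,0,-11.8,-0.0005,0.009,0.14,0.06]
    - [0,0,-11.8,-0.0005,0.009,0.146,0.06]
    - [0,0,-11.8,-0.0005,0.009,0.146,0.06]

```text
clock: 7.45
position: [0.501, 0.3018, 0.0531]
ee_rot: [0.785, -0.619, 0.0, 0.0]
ft_force: [-0.5, 0.3, 0.3]
grip_width: 0.705
```

Request:
move_arm:
  moves:
    - [0,0,0,0,0,0,0.04]
    - [0,0,0,0,0,0,0.03]
    - [0,0,0,0,0,0,0.02]
    - [0,0,0,0,0,0,0.015]
    - [0,0,0,0,0,0,0.015]
    - [0,0,0,0,0,0,0.015]
    - [0,0,0,0,0,0,0.015]
    - [0,0,0,0,0,0,0.015]

```text
clock: 8.25
position: [0.5017, 0.3022, 0.0548]
ee_rot: [0.786, -0.619, 0.001, -0.001]
ft_force: [-1.4, -3.6, 11.1]
grip_width: 0.289
```

Request:
move_arm:
  moves:
    - [0,0,0,0,0,-0.003,0.015]
    - [0,0,0,0,0,-0.006,0.015]
    - [0,0,0,0,0,-0.012,0.015]
    - [0,0,0,0,0,-0.02,0.015]
    - [0,0,0,0,0,-0.035,0.015]
    - [0,0,0,0,0,-0.055,0.015]
    - [0,0,0,0,0,-0.08,0.015]
    - [0,0,0,0,0,-0.1,0.015]
    - [0,0,0,0,0,-0.1,0.015]

```text
clock: 9.15
position: [0.5018, 0.3033, 0.1567]
ee_rot: [0.786, -0.618, 0.001, -0.003]
ft_force: [-0.5, 0.1, -0.3]
grip_width: 0.287
```

```bash
python3 - <<'E'
from h import *
im,p=shot('wrist','w4.png'); o=manip.get_obs(); print(o['position'],o['ft_force'],o['grip_width'])
im2,q=shot('side','side2.png')
u,v=proj(q,o['position']); print(u,v); u,v=int(u),int(v)
g=lambda c,s:cv2.resize(np.clip(c[:,:,::-1].astype(float)*1.5,0,255).astype('uint8'),s,interpolation=cv2.INTER_CUBIC)
out=np.zeros((600,800,3),'uint8')
out[:,:400]=g(im2[v-60:v+60,u-40:u+40],(400,600))
uu,vv=proj(p,o['position']); print(uu,vv); uu,vv=int(uu),min(int(vv),339)
out[:400,400:]=g(im[vv-60:vv+60,uu-60:uu+60],(400,400)); cv2.imwrite('pics/grip.png',out)
E
```

```text
[0.50115784 0.30265224 0.15462127] [-0.20024138 -0.7768518  -1.64133358] 0.2849163490932926
245.57350087779835 338.9932550909301
318.75196351714015 251.6783820699015
```

View pics/grip.png

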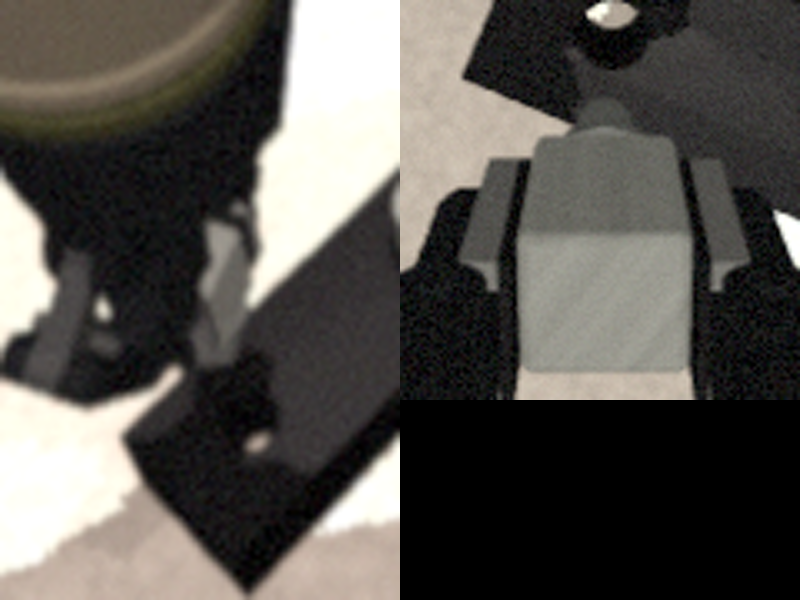

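The pin is held with the buttons pressed and the pocket is empty. Next I'll compute the pin axis in the tool frame from the head top at wrist pixel (319.5, 281).

```bash
python3 - <<'E'
from h import *
p=cams.camera_params('wrist'); o=manip.get_obs(); R=Ro.from_quat(o['ee_rot']).as_matrix(); T=o['position']
X=onz(p,319.5,281.3,T[2]+.032); print('head top in tool',R.T@(X-T), 'clock',o['clock'])
for a,b in [(518,232),(693,232),(690,370),(520,370)]:
  print((R.T@(onz(p,258+(a-400)/3.3333,191+b/3.3333,T[2]+.032)-T)).round(4))
print('pointing',R[:,2],R[:,0])
c,s=np.cos(np.radians(1.8)),np.sin(np.radians(1.8))
t=np.array([.593,-.0248,.125])
print('shift over tongue',R.T@(t-T),'turn',np.degrees(np.arctan2(-c,s)-np.arctan2(R[1,0],R[0,0])))
E
```

```text
head top in tool [ 0.00082955 -0.00102614 -0.03199893] clock 9.25
[-0.0107 -0.0114 -0.032 ]
[ 0.0125 -0.0114 -0.032 ]
[ 0.0127  0.0098 -0.032 ]
[-0.011   0.0098 -0.032 ]
pointing [ 9.95798751e-04  1.87287346e-04 -9.99999487e-01] [ 2.35309774e-01 -9.71920422e-01  5.22928091e-05]
shift over tongue [ 0.33948556 -0.01285623  0.02819742] turn -11.809883604216434
```

Request:
move_arm:
  moves:
    - [0,0,3,0.03,-0.001,0,0.015]
    - [0,0,6,0.07,-0.003,0,0.015]
    - [0,0,9,0.115,-0.004,0,0.015]
    - [0,0,11.8,0.16,-0.006,0,0.015]
    - [0,0,11.8,0.205,-0.008,0,0.015]
    - [0,0,11.8,0.25,-0.009,0,0.015]
    - [0,0,11.8,0.285,-0.01,0,0.015]
    - [0,0,11.8,0.315,-0.011,0,0.015]
    - [0,0,11.8,0.339,-0.0115,0,0.015]
    - [0,0,11.8,0.339,-0.0115,0,0.015]

```text
clock: 10.25
position: [0.5911, -0.0295, 0.1511]
ee_rot: [0.716, -0.698, -0.0, 0.001]
ft_force: [-0.6, 0.3, -1.4]
grip_width: 0.285
```

Request:
move_arm:
  moves:
    - [0,0,0,0,0,0.02,0.015]
    - [0,0,0,0,0,0.035,0.015]
    - [0,0,0,0,0,0.045,0.015]
    - [0,0,0,0,0,0.05,0.015]
    - [0,0,0,0,0,0.05,0.015]
    - [0,0,0,0,0,0.05,0.015]

```text
clock: 10.85
position: [0.5917, -0.0245, 0.1031]
ee_rot: [0.718, -0.696, 0.0, -0.0]
ft_force: [-0.2, -0.2, 0.3]
grip_width: 0.282
```

```bash
python3 - <<'E'
from h import *
im,p=shot('wrist','w5.png'); o=manip.get_obs(); R=Ro.from_quat(o['ee_rot']).as_matrix(); T=o['position']
print(T,o['ft_force'],o['grip_width'],o['joint_pos'][6],R[:,2])
im2,q=shot('side','side3.png'); im3,r=shot('scene','scene3.png')
g=lambda c,s:cv2.resize(np.clip(c[:,:,::-1].astype(float)*1.5,0,255).astype('uint8'),s,interpolation=cv2.INTER_CUBIC)
out=np.zeros((600,800,3),'uint8')
for k,(i,c,pt) in enumerate([(im,p,T),(im2,q,T),(im3,r,T)]):
  u,v=map(int,proj(c,pt)); v=min(max(v,37),362); y,x=divmod(k,2); print(k,u-50,v-37)
  out[300*y:300*y+300,400*x:400*x+400]=g(i[v-37:v+38,u-50:u+50],(400,300))
cv2.imwrite('pics/over.png',out)
# predictions
F=T-[0,0,.042]+R@np.array([.0008,-.001,0])
print('foot world',F,'foot px',[np.round(proj(c,F),1) for c in (p,q,r)],'hole px',[np.round(proj(c,[.593,-.0248,.045]),1) for c in (p,q,r)])
E
```

```text
[ 0.59184637 -0.02458227  0.10336722] [-0.19715176 -0.26598194 -1.99821839] 0.2824217153753958 -1.7088802022573786 [ 1.08312525e-03 -1.33136934e-04 -9.99999405e-01]
0 267 215
1 261 165
2 261 169
foot world [ 0.59287126 -0.02535012  0.06136843] foot px [array([319.1, 224.6]), array([311.4, 214.3]), array([311. , 218.3])] hole px [array([318.3, 217. ]), array([311.3, 219.1]), array([311.3, 222.4])]
```

View pics/over.png

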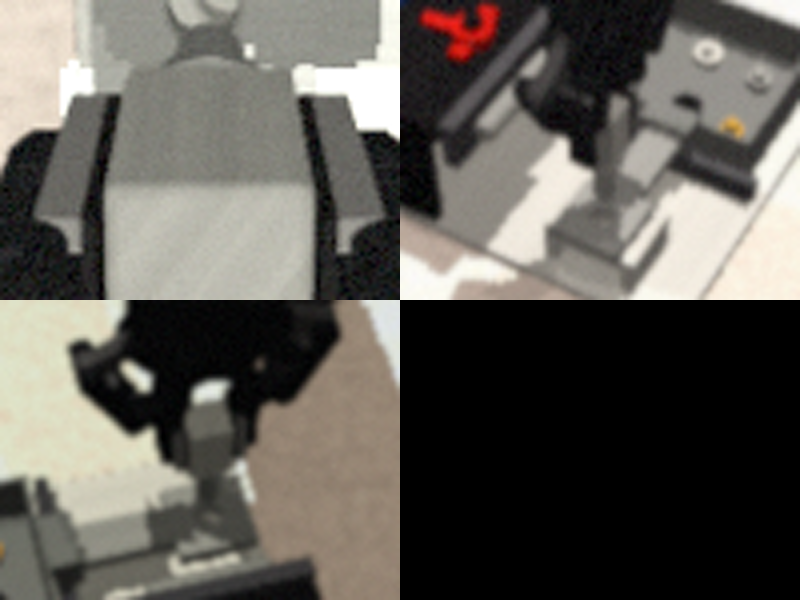

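The foot sits just over the tongue hole, about 1 mm towards -y. I'll correct that and descend by feel.

Request:
move_arm:
  moves:
    - [0,0,0,-0.0008,0,0.004,0.015]
    - [0,0,0,-0.0008,0,0.008,0.015]
    - [0,0,0,-0.0008,0,0.011,0.015]
    - [0,0,0,-0.0008,0,0.013,0.015]
    - [0,0,0,-0.0008,0,0.015,0.015]
    - [0,0,0,-0.0008,0,0.016,0.015]

```text
clock: 11.6
position: [0.5913, -0.0239, 0.0864]
ee_rot: [0.718, -0.696, -0.0, 0.0]
ft_force: [0.7, 0.1, -0.4]
grip_width: 0.284
```

Request:
move_arm:
  moves:
    - [0,0,0,0,0,0.001,0.015]
    - [0,0,0,0,0,0.002,0.015]
    - [0,0,0,0,0,0.003,0.015]

```text
clock: 11.9
position: [0.5915, -0.0239, 0.0837]
ee_rot: [0.718, -0.696, 0.0, -0.0]
ft_force: [0.3, 0.1, 0.1]
grip_width: 0.283
```

Request:
move_arm:
  moves:
    - [0,0,0,0,0,0.001,0.015]
    - [0,0,0,0,0,0.002,0.015]

```text
clock: 12.1
position: [0.5916, -0.0238, 0.0817]
ee_rot: [0.718, -0.696, 0.0, -0.0]
ft_force: [0.9, 0.6, -0.7]
grip_width: 0.286
```

Request:
move_arm:
  moves:
    - [0,0,0,0,0,0.001,0.015]
    - [0,0,0,0,0,0.0015,0.015]

```text
clock: 12.3
position: [0.5916, -0.0238, 0.0802]
ee_rot: [0.718, -0.696, 0.0, -0.0]
ft_force: [0.8, 0.7, -0.7]
grip_width: 0.279
```

Request:
move_arm:
  moves:
    - [0,0,0,0.001,0,0,0.015]
    - [0,0,0,0.002,0,0,0.015]
    - [0,0,0,0.003,0,0,0.015]
    - [0,0,0,0.004,0,0,0.015]
    - [0,0,0,0.005,0,0,0.015]
    - [0,0,0,0.005,0,0,0.015]

```text
clock: 12.9
position: [0.5916, -0.0291, 0.0802]
ee_rot: [0.718, -0.696, 0.0, -0.0]
ft_force: [2.8, 1.4, -1.7]
grip_width: 0.278
```

Request:
move_arm:
  moves:
    - [0,0,0,0,0,0.001,0.015]
    - [0,0,0,0,0,0.002,0.015]

```text
clock: 13.1
position: [0.5917, -0.0291, 0.0783]
ee_rot: [0.718, -0.696, 0.0, -0.0]
ft_force: [0.7, 0.5, 0.1]
grip_width: 0.285
```

Request:
move_arm:
  moves:
    - [0,0,0,0,0,0.001,0.015]

```text
clock: 13.2
position: [0.5917, -0.029, 0.0772]
ee_rot: [0.718, -0.696, 0.0, -0.0]
ft_force: [1.7, 1.7, -0.2]
grip_width: 0.285
```

Request:
move_arm:
  moves:
    - [0,0,0,0,0,0.001,0.015]
    - [0,0,0,0,0,0.0015,0.015]

```text
clock: 13.4
position: [0.5917, -0.029, 0.0757]
ee_rot: [0.718, -0.696, 0.0, -0.0]
ft_force: [2.3, 1.9, 0.5]
grip_width: 0.284
```

Request:
move_arm:
  moves:
    - [0,0,0,0,0,0.001,0.015]
    - [0,0,0,0,0,0.0015,0.015]

```text
clock: 13.6
position: [0.5916, -0.0289, 0.0741]
ee_rot: [0.718, -0.696, 0.0, -0.0]
ft_force: [1.1, 1.1, 0.2]
grip_width: 0.287
```

Request:
move_arm:
  moves:
    - [0,0,0,0,0,0.001,0.015]
    - [0,0,0,0,0,0.0015,0.015]

```text
clock: 13.8
position: [0.5916, -0.0289, 0.0726]
ee_rot: [0.718, -0.696, 0.0, -0.0]
ft_force: [1.7, 1.4, 0.3]
grip_width: 0.281
```

Request:
move_arm:
  moves:
    - [0,0,0,0,0,0.001,0.015]
    - [0,0,0,0,0,0.002,0.015]
    - [0,0,0,0,0,0.003,0.015]

```text
clock: 14.1
position: [0.5916, -0.0289, 0.0696]
ee_rot: [0.718, -0.696, 0.0, -0.0]
ft_force: [1.4, 1.6, 1.5]
grip_width: 0.286
```

Request:
move_arm:
  moves:
    - [0,0,0,0,0,0.0015,0.015]
    - [0,0,0,0,0,0.003,0.015]
    - [0,0,0,0,0,0.004,0.015]

```text
clock: 14.4
position: [0.5916, -0.0289, 0.0655]
ee_rot: [0.718, -0.696, 0.0, -0.0]
ft_force: [3.4, 0.7, 1.0]
grip_width: 0.286
```

Request:
move_arm:
  moves:
    - [0,0,0,0,0,0.0015,0.015]
    - [0,0,0,0,0,0.003,0.015]
    - [0,0,0,0,0,0.004,0.015]

```text
clock: 14.7
position: [0.5916, -0.0289, 0.0616]
ee_rot: [0.718, -0.696, 0.0, -0.0]
ft_force: [2.9, 0.7, 1.0]
grip_width: 0.285
```

Request:
move_arm:
  moves:
    - [0,0,0,0,0,0.0015,0.015]
    - [0,0,0,0,0,0.003,0.015]

```text
clock: 14.9
position: [0.5917, -0.0289, 0.0586]
ee_rot: [0.718, -0.696, 0.0, -0.0]
ft_force: [3.2, 0.8, 1.5]
grip_width: 0.283
```

Seating is expected at TCP z of about 0.055, so I'll go in small steps.

Request:
move_arm:
  moves:
    - [0,0,0,0,0,0.001,0.015]
    - [0,0,0,0,0,0.002,0.015]

```text
clock: 15.1
position: [0.5916, -0.0289, 0.0567]
ee_rot: [0.718, -0.696, 0.0, -0.0]
ft_force: [2.0, 1.2, -0.1]
grip_width: 0.288
```

Request:
move_arm:
  moves:
    - [0,0,0,0,0,0.001,0.015]
    - [0,0,0,0,0,0.001,0.015]

```text
clock: 15.3
position: [0.5916, -0.0289, 0.0556]
ee_rot: [0.718, -0.696, 0.0, -0.0]
ft_force: [4.6, 1.4, 0.1]
grip_width: 0.283
```

Request:
move_arm:
  moves:
    - [0,0,0,0,0,0.001,0.015]
    - [0,0,0,0,0,0.001,0.015]

```text
clock: 15.5
position: [0.5917, -0.0289, 0.0549]
ee_rot: [0.718, -0.696, 0.0, -0.0]
ft_force: [4.3, 0.6, 2.2]
grip_width: 0.284
```

Request:
move_arm:
  moves:
    - [0,0,0,0,0,0.0007,0.015]
    - [0,0,0,0,0,0.0007,0.015]

```text
clock: 15.7
position: [0.5918, -0.0289, 0.0548]
ee_rot: [0.718, -0.696, 0.0, -0.0]
ft_force: [1.0, 1.4, 10.2]
grip_width: 0.288
```

Request:
move_arm:
  moves:
    - [0,0,0,0,0,0.0007,0.015]
    - [0,0,0,0,0,0.0007,0.015]

```text
clock: 15.9
position: [0.592, -0.0289, 0.0547]
ee_rot: [0.718, -0.696, 0.001, -0.0]
ft_force: [-1.7, 1.0, 14.1]
grip_width: 0.284
```

Seated at the expected height with 14 N. I'll relieve slightly and let go.

Request:
move_arm:
  moves:
    - [0,0,0,0,0,-0.0007,0.015]
    - [0,0,0,0,0,-0.0007,0.03]
    - [0,0,0,0,0,-0.0007,0.04]
    - [0,0,0,0,0,-0.0007,0.055]
    - [0,0,0,0,0,-0.0007,0.055]
    - [0,0,0,0,0,-0.0007,0.055]

```text
clock: 16.5
position: [0.5911, -0.029, 0.0536]
ee_rot: [0.718, -0.696, -0.0, 0.0]
ft_force: [0.2, 1.1, -0.2]
grip_width: 0.643
```

Request:
move_arm:
  moves:
    - [0,0,0,0,0,-0.005,0.055]
    - [0,0,0,0,0,-0.015,0.055]
    - [0,0,0,0,0,-0.03,0.055]
    - [0,0,0,0,0,-0.06,0.055]
    - [0,0,0,0,0,-0.1,0.055]
    - [0,0,0,0,0,-0.13,0.055]
    - [0,0,0,0,0,-0.13,0.055]
    - [0,0,0,0,0,-0.13,0.055]

```text
clock: 17.3
position: [0.592, -0.0289, 0.1856]
ee_rot: [0.718, -0.696, 0.001, -0.001]
ft_force: [-0.9, 0.1, -0.9]
grip_width: 0.646
```

```bash
python3 - <<'E'
from h import *
im,p=shot('wrist','w6.png'); o=manip.get_obs(); T=o['position']; print(T,o['ft_force'],o['grip_width'])
im2,q=shot('side','side6.png'); im3,r=shot('scene','scene6.png')
g=lambda c,s:cv2.resize(np.clip(c[:,:,::-1].astype(float)*1.4,0,255).astype('uint8'),s,interpolation=cv2.INTER_CUBIC)
out=np.zeros((600,800,3),'uint8'); H=[.5926,-.0297,.071]
for k,(i,c) in enumerate([(im,p),(im2,q),(im3,r)]):
  u,v=map(int,proj(c,H)); y,x=divmod(k,2); print(k,u-50,v-37)
  out[300*y:300*y+300,400*x:400*x+400]=g(i[v-37:v+38,u-50:u+50],(400,300))
u,v=map(int,proj(p,[.57,-.1,.04])); out[300:,400:]=g(im[v-97:v+98,u-130:u+130],(400,300))
cv2.imwrite('pics/done.png',out)
for n,z in (('top',.087),('but',.079)): print(n,proj(p,[H[0],H[1],z]))
E
```

```text
[ 0.59135423 -0.02890743  0.18425711] [ 0.84712768 -0.44106703 -0.16455235] 0.6450397447757823
0 268 162
1 262 173
2 258 179
top (np.float64(318.8899270408739), np.float64(203.5764108202695))
but (np.float64(318.87958805126476), np.float64(201.2391511847364))
```

View pics/done.png

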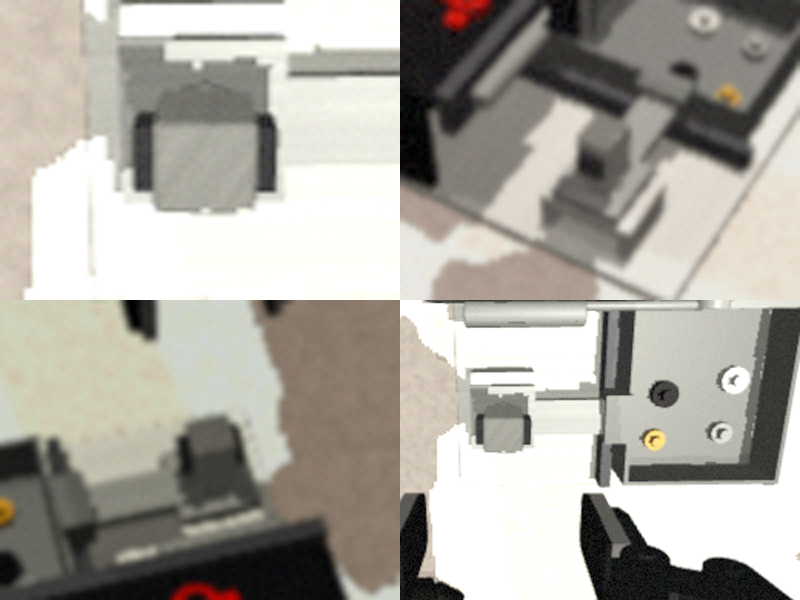

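Both buttons stand out evenly (about 4–5 mm), the collar is on the tongue and the gripper is clear. I'll hand in.

```bash
python3 -c "
from h import *
print(manip.hand_in()); print(manip.get_obs()['clock'])"
```

```text
the job is handed in; nothing more can be done
None
the job is handed in; nothing more can be done
```

The bin is home and the ball-lock pin is seated and locked through the tongue and lug. I handed the job in at about 17.5 s.

- **Bin:** I pushed it about 28 mm along its track with about 2.5 N, until the stop answered with 14 N.
- **Pin:** I gripped it by its buttons at 30 N, lifted it from the stand and lowered it into the tongue hole. I then carried the tongue about 5 mm along -y to the lug hole and went on down with forces under 5 N.
- **Seating:** The collar came down at the expected height, with 14 N at most, and then I let go.

In the last pictures the pin stands upright with its collar on the tongue. Both buttons are out about 4–5 mm each, and the gripper is well clear. I did no pull test on the locked pin, and I did not separately check that the bystander parts were unmoved. No check disagreed.

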